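# Fetch the blue channel from under the interlocked stack and rebuild the stack

### The arm

A 6-joint arm with a two-finger parallel gripper is mounted at the origin on the work surface. World frame = base frame: x ahead of the robot, y to its left, z up, the work surface at z = 0. Lengths are in m, angles in rad, forces in N, time in s.
With the tool pointing down it reaches from about 0.3 to 0.875 m from the base axis. Payload 4.2 kg.
Tool frame: the origin (TCP) lies between the finger pads; the fingertips stand 25 mm ahead of it and the grasp point (between the pads) lies 6 mm ahead of it; z points along the fingers, y is the line along which they close (so a half turn about z gives the same grasp; the last joint's range is limited). The gripper opens to 85 mm and grips with 20 to 120 N. Pads are 22 mm wide; open, the fingers measure 114 mm over their backs; the gripper's body (76 mm by 85 mm) begins 54 mm behind the grasp point. The pads swing forward as they close: fully open they stand 13 mm farther back than shut.
Start: joints at [1.261, 0.32, 1.565, -0, 1.257, -0.02], TCP at [0.164, 0.551, 0.256] pointing down, gripper open.
Joint ranges: [-3.11, 3.11], [-0.84, 2.01], [0.21, 2.61], [-1.34, 4.49], [0.05, 2.63], [-2.56, 2.56]. Speed limits (rad/s): [2.57, 2.57, 3.14, 3.14, 3.14, 3.14].

### API

Orientations are given as a rotation vector (axis times angle).
In Python, from workcell import manip, fingers, kinematics, viewer, workorder, readout gives the robot as it stands. Calls block until the motion is done:
- manip.movep(position, orientation): joint-space move of the TCP to a pose.
- manip.move_straight(position, rot=None, speed=0.15, max_force=None): straight line of the TCP; rot=None keeps the orientation; speed is the mean speed in m/s. With max_force (N) it stops when the force on the tool has changed by that much, and returns True; else False.
- manip.movej(angles): joint-space move.
- fingers.open_gripper() and fingers.gripper_close(): open the fingers fully, or close them until they stop; the grip force is fixed at half the most.
- manip.sleep(seconds).
- kinematics.inverse_kinematics(position, orientation): joint angles nearest the present ones, or None.
- viewer.snapshot(name): name is "scene" or "top" or "wrist"; returns a dict with "color" (400x640x3 uint8, red, green, blue), "mtx" (3x3 intrinsics, pixels), "camera_from_world" (4x4, takes a point from world to camera coordinates); the wrist camera has in their place "hand_eye" (4x4, takes a point from camera to tool coordinates, whose origin is the TCP and whose axes are the flange's). Camera axes: x right, y down, z forward; pixel columns grow to the right and rows downward; lengths in m; the calibration is good to about 2 mm. A picture is of the moment at which its call begins: read the wrist's pose just before it. There is no depth.
A pose or a line that the arm cannot do raises manip.MotionError and nothing moves.
- workorder.hand_in(): hands the job in; it is judged then, once.
Readings, each from a call of its own:
- readout.current_t(): time.
- readout.current_qpos(): joint angles.
- readout.current_dq(): joint speeds.
- readout.current_joint_torque(): joint torques, N m.
- readout.current_position(): TCP position.
- readout.current_tool_rot(): TCP orientation.
- readout.current_contact_force(): force on the tool from outside, world axes, zero at the start.
- readout.current_moment(): the same for the moment, N m.
- readout.current_width(): opening from 0.0 (shut) to 1.0 (fully open).
- readout.current_grip_force(): force on a finger pad.
Only numpy, scipy, OpenCV 4.12 (cv2) and the standard library are available. Lean on these libraries where they do the work, as an engineer would, in place of code of your own. Each camera call takes 0.05 s, during which the arm holds its last target. There are 200 camera calls.

### The job

I need the blue channel for cutting: first clear the white tin and then the red cap channel off the rack onto the black rubber mat, and lay the blue channel open side up along the green strip of the bench hook, centred on it. Then lay the orange channel open side up in the blue one's old place, centred on the rack's yellow strip, and put the red cap back open side down, centred over the rack with one leg in the trough of each channel, and the tin upright in the middle of the cap. Never tip the tin over and do not shift the yellow tape measure on the mat.

Things in the scene. Friction and masses are not known exactly. Their poses are not given: they have to be found in the camera images.
- tin: White round tin of screws with a green lid, 54 mm diameter, 60 mm high; origin at the centre of its underside, z up its axis. At the start it stands on top of the red cap; at the end it must stand there again.
- red_cap: Red channel, open side down, 110 x 66 x 50 mm (x, y, z), 4 mm walls, 0.2 kg. Origin: centre of its footprint, level with the lower edges of its legs; flat web on top, z = 46 to 50. Leg mid-planes at y = +31 and -31. Same either way round. At the start it bridges the rack, one leg in the trough of the rack's fixed rail, the other in the blue channel's trough.
- blue_channel: Blue U-channel, open side up, 160 x 34 x 26 mm (x, y, z), 4 mm walls and web: trough 26 wide, 22 deep; 0.14 kg. Origin at the centre of its underside. Same either way round. At the start it lies loose in the rack under one leg of the red cap; its ends and outer edge show.
- orange_channel: Orange U-channel, same shape, size, origin and axes as the blue one, open side up. At the start it lies on a plain brown board 18 mm thick.
- rack: Fixed plywood board 200 x 140 x 12 mm (x, y, z), origin: centre of its underside. A bare aluminium U-rail of the blue channel's section and length, open up, is fixed on it along x at y = -33; a yellow strip 160 x 34 along x at y = +33 is the loose channel's place. The seated cap's origin is over the rack's origin, x along x, its leg edges at z = 16 (board 12 + web 4).
- mat: Black rubber mat on the bench, fixed, 240 x 140 x 4 mm (x, y, z), origin at the centre of its underside: the side area. The tape measure stands in its corner at about x = +90, y = +42 mm; the rest is free.
- bench_hook: Fixed light wooden board 200 x 140 x 18 mm (x, y, z) for cutting, origin: centre of its underside. A green strip 160 x 45 mm is painted along x in its middle; the channel goes on it, x along x. A dark cleat 12 mm high stands across the +x end (inner face at x = +88). A flat red pencil, 7 mm high, lies along x near y = +60.
- tape: Yellow tape measure on the mat's corner, 46 x 34 x 40 mm, origin at the centre of its underside. To be left where it is.

How it is judged:
On the way, in this order (a step that is already met when the one before it is completed fails the run):
1. the tin has been set on the mat while the cap is still on the rack (x of tin in the frame of mat between -0.12 and 0.12 m and y of tin in the frame of mat between -0.07 and 0.07 m and z of tin in the frame of mat between -0.002 and 0.01 m and linear speed of tin below 0.03 m/s and z of red_cap in the frame of rack between 0.011 and 0.021 m and horizontal distance between red_cap and rack below 0.03 m), for 0.2 s.
2. the tin and the red cap both rest on the mat (x of tin in the frame of mat between -0.12 and 0.12 m and y of tin in the frame of mat between -0.07 and 0.07 m and z of tin in the frame of mat between -0.002 and 0.01 m and x of red_cap in the frame of mat between -0.12 and 0.12 m and y of red_cap in the frame of mat between -0.07 and 0.07 m and z of red_cap in the frame of mat between -0.002 and 0.01 m and linear speed of each of tin, red_cap below 0.03 m/s), for 0.2 s.
3. the blue channel lies open side up on the bench hook's green strip (x of blue_channel in the frame of bench_hook between -0.012 and 0.012 m and y of blue_channel in the frame of bench_hook between -0.012 and 0.012 m and z of blue_channel in the frame of bench_hook between 0.014 and 0.022 m and angle between the x axis of blue_channel and the x axis of bench_hook, either way round below 0.17 rad and angle between blue_channel's own z axis and vertical below 0.1 rad and linear speed of blue_channel below 0.03 m/s), for 0.2 s.
4. the orange channel lies open side up on the rack's yellow strip (x of orange_channel in the frame of rack between -0.013 and 0.013 m and y of orange_channel in the frame of rack between 0.024 and 0.042 m and z of orange_channel in the frame of rack between 0.008 and 0.016 m and angle between the x axis of orange_channel and the x axis of rack, either way round below 0.13 rad and angle between orange_channel's own z axis and vertical below 0.1 rad and linear speed of orange_channel below 0.03 m/s), for 0.2 s.
5. the red cap bridges the rack's rail and the orange channel, a leg in each trough (x of red_cap in the frame of rack between -0.014 and 0.014 m and y of red_cap in the frame of rack between -0.012 and 0.012 m and z of red_cap in the frame of rack between 0.012 and 0.02 m and angle between the x axis of red_cap and the x axis of rack, either way round below 0.15 rad and angle between red_cap's own z axis and vertical below 0.08 rad and x of orange_channel in the frame of rack between -0.013 and 0.013 m and y of orange_channel in the frame of rack between 0.024 and 0.042 m and z of orange_channel in the frame of rack between 0.008 and 0.016 m and angle between the x axis of orange_channel and the x axis of rack, either way round below 0.13 rad and angle between orange_channel's own z axis and vertical below 0.1 rad and linear speed of red_cap below 0.03 m/s), for 0.2 s.
At the end, for the whole second after the job is handed in: Blue channel open up on the green strip (12 mm, 10 deg); orange open up on the yellow strip (13 mm along, 9 across, 7 deg); red cap seated open down, a leg in each trough (14 mm along, 12 across, 8 deg); tin upright on the cap's middle (15 mm); all released, at rest (all of step 3 and all of step 5 and x of tin in the frame of red_cap between -0.015 and 0.015 m and y of tin in the frame of red_cap between -0.015 and 0.015 m and z of tin in the frame of red_cap between 0.045 and 0.055 m and angle between tin's own z axis and vertical below 0.1 rad and linear speed of each of tin, orange_channel below 0.03 m/s); the robot touches nothing.
It fails at once if the tin is tipped over (angle between tin's own z axis and vertical above 0.7 rad).
It fails at once if the tape measure is shifted by more than 20 mm (distance of tape from where it was at the start of the episode above 0.02 m).
It also fails if it takes over 138 s, if anything falls off the work surface, if the arm or the gripper's body presses on something with over 40 N, if the wrist force passes 120 N, or if a joint passes its speed limit or range.

## Working session

There is one attempt and no reset: what is moved stays moved. The work goes in short steps, each a Python script; the robot and the scene stay as the last script left them, time stands still between calls to the robot, and variables do not carry over. Pictures are saved under pics/ and viewed, at most 14 in all, crops included, and the job is handed in when it is done.

```bash
mkdir -p pics; ls; python3 - <<'E'
from workcell import viewer,readout
import cv2,numpy as np
for n in("scene","top"):
    s=viewer.snapshot(n); cv2.imwrite(f"pics/{n}0.png",s["color"][:,:,::-1]); print(n,s["mtx"].tolist(),np.round(s["camera_from_world"],4).tolist())
print(readout.current_t(),readout.current_tool_rot())
E
```

```text
pics
scene [[433.5388781375989, 0.0, 322.67922632932147], [0.0, 433.5388781375989, 203.78718701849627], [0.0, 0.0, 1.0]] [[0.5836, 0.8119, 0.0162, -0.3373], [0.458, -0.3127, -0.8321, -0.1679], [-0.6705, 0.493, -0.5544, 1.5532], [0.0, 0.0, 0.0, 1.0]]
top [[388.4296678627294, 0.0, 325.14745933818347], [0.0, 388.4296678627294, 201.31274617122855], [0.0, 0.0, 1.0]] [[0.0264, -0.9997, 0.0009, 0.0021], [-0.984, -0.0261, -0.1763, 0.536], [0.1763, 0.0038, -0.9843, 0.8716], [0.0, 0.0, 0.0, 1.0]]
0.1 [-4.53600975e-01 -3.10841153e+00  2.51415610e-03]
```

View pics/top0.png

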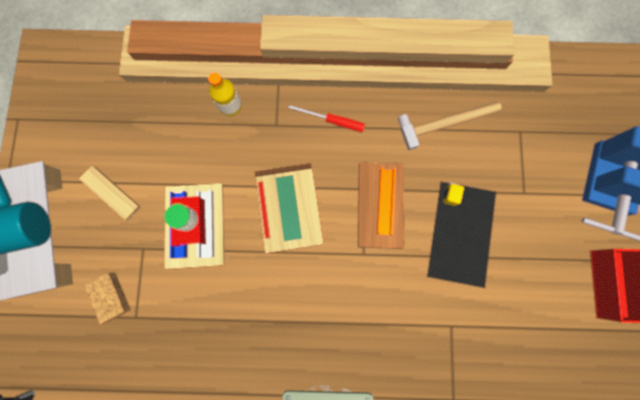

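View pics/scene0.png

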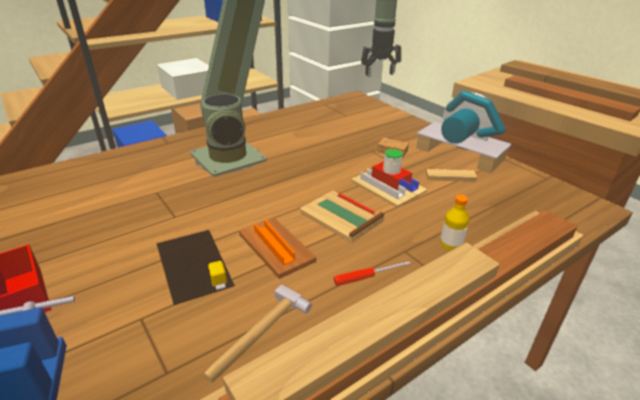

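Top view: rack around (194,226), hook (289,208), orange (381,205), mat (461,234), with tape at (455,193). All have x roughly pointing up the image, which is world +x. Next I'll take wrist close-ups, rectified to a plane.

```bash
cat > h.py <<'E'
from workcell import manip,fingers,kinematics,viewer,workorder,readout
import cv2,numpy as np
from scipy.spatial.transform import Rotation as R
R0=R.from_matrix([[-1,0,0],[0,1,0],[0,0,-1]])
def rv(yaw): return (R.from_euler('z',yaw)*R0).as_rotvec()   # tool down, fingers close along y turned by yaw
def wrist(target,zcam=0.26,yaw=0):
    """tilt-free look with camera axis on target (3D); returns image, K, world->cam 4x4"""
    q=R.from_rotvec(rv(yaw)).as_matrix(); he=HE()
    d=q@he[:3,2]; c=q@he[:3,3]
    target=np.array(target); s=(zcam)/-d[2]
    manip.movep(target-d*s-c,rv(yaw))
    return shot()
_he=None
def HE():
    global _he
    if _he is None: _he=np.array(viewer.snapshot("wrist")["hand_eye"])
    return _he
def shot():
    T=np.eye(4); T[:3,:3]=R.from_rotvec(readout.current_tool_rot()).as_matrix(); T[:3,3]=readout.current_position()
    s=viewer.snapshot("wrist"); return s["color"],np.array(s["mtx"]),np.linalg.inv(T@np.array(s["hand_eye"]))
def ortho(img,K,C,center,z,size=(640,480),s=0.0006):
    """warp onto plane z: image up=+x, left=+y, centred on center, s m/px"""
    w,h=size; P=np.array([[0,0],[w,0],[w,h],[0,h]],float)
    X=np.c_[center[0]-(P[:,1]-h/2)*s,center[1]-(P[:,0]-w/2)*s,np.full(4,z),np.ones(4)]
    p=(K@(C@X.T)[:3]).T; p=p[:,:2]/p[:,2:]
    return cv2.warpPerspective(img,cv2.getPerspectiveTransform(p.astype(np.float32),P.astype(np.float32)),size)
def save(n,img): cv2.imwrite(f"pics/{n}.png",img[:,:,::-1])
def toppt(u,v,z):
    s=viewer.snapshot("top");C=np.array(s["camera_from_world"]);d=C[:3,:3].T@np.linalg.inv(s["mtx"])@[u,v,1];o=-C[:3,:3].T@C[:3,3]
    return o+d*(z-o[2])/d[2]
E
python3 - <<'E'
from h import *
he=HE();print(np.round(he,3).tolist())
ps={n:toppt(*a) for n,a in dict(rack=(194,226,.012),hook=(289,208,.018),orange=(381,205,.018),mat=(461,234,.004)).items()}
for n,p in ps.items():
    print(n,p.round(3))
    im,K,C=wrist(p,0.30)
    np.savez(f"{n}.npz",im=im,K=K,C=C,p=p)
    save(n+"_raw",im)
print(readout.current_t())
a=[ortho(*[np.load(f"{n}.npz")[k] for k in("im","K","C")],ps[n],z,(400,300),.0008) for n,z in dict(rack=.012,hook=.018,orange=.018,mat=.004).items()]
save("quad",np.vstack([np.hstack(a[:2]),np.hstack(a[2:])]))
E
```

```text
[[-0.001, -0.952, -0.307, 0.078], [1.0, -0.001, 0.0, 0.0], [-0.001, -0.307, 0.952, -0.117], [0.0, 0.0, 0.0, 1.0]]
rack [0.473 0.334 0.012]
hook [0.522 0.104 0.018]
orange [ 0.536 -0.12   0.018]
mat [ 0.471 -0.318  0.004]
4.6
```

View pics/quad.png

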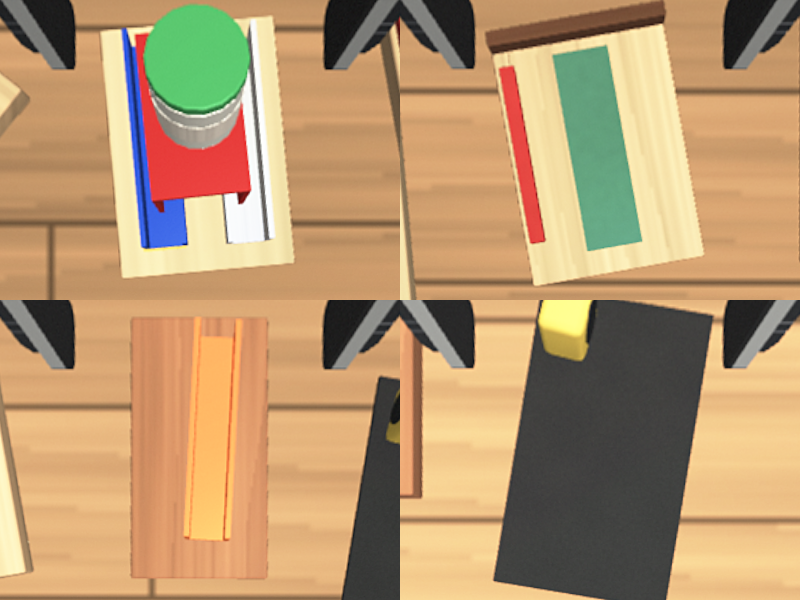

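Quad view at 0.8 mm/px:
- **Rack:** corners (100,32), (272,17), (294,263), (122,277).
- **Green strip:** panel corners (154,54), (206,46), (241,242), (187,251).
- **Mat:** TR (312,16) and BL (95,280).
- **Orange:** its trough runs from about (208,240) to (217,37).

Next I'll refine the cap top, lid and orange rim planes.

```bash
python3 - <<'E'
from h import *
def o(n,z,c,s): 
    f=np.load(n+".npz"); return ortho(f["im"],f["K"],f["C"],c,z,(400,500),s)
rk=[.4752,.3364]; og=[.5454,-.130]
save("ref",np.hstack([o("rack",.066,rk,.0004),o("orange",.044,og,.0004)]))
t=o("rack",.126,rk,.0004); h=cv2.cvtColor(t,cv2.COLOR_RGB2HSV)
m=cv2.inRange(h,(50,100,60),(75,255,255)); c=max(cv2.findContours(m,0,2)[0],key=cv2.contourArea)
(u,v),r=cv2.minEnclosingCircle(c); print("lid",rk[0]-(v-250)*.0004,rk[1]-(u-200)*.0004,r*.4, cv2.fitEllipse(c))
E
```

```text
lid 0.481018115234375 0.3356712768554687 27.266445922851563 ((202.23387145996094, 235.07107543945312), (129.72061157226562, 134.84637451171875), 178.5140838623047)
```

View pics/ref.png

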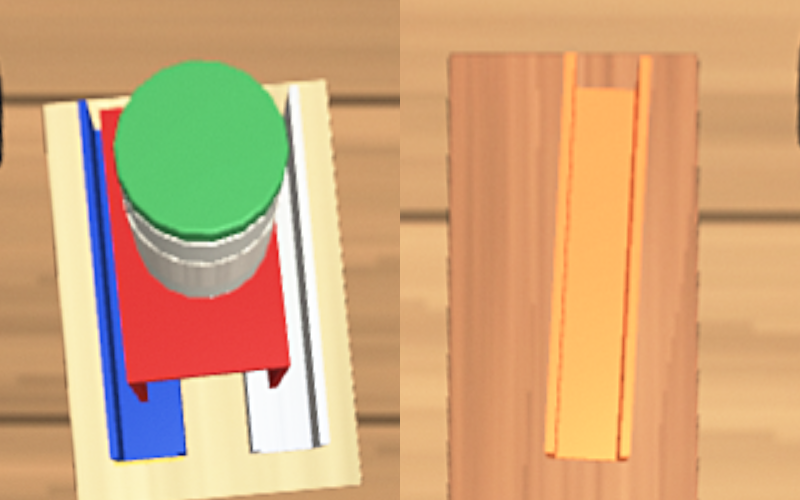

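Cap top corners are (128,381), (289,366) and (101,110), so it is centred near (.480,.338) with yaw about .095. The orange rim corners give (.543,-.1295) with yaw -.05. Now moving the tin.

```bash
cat >> h.py <<'E'
RACK=(.4752,.3364,.089); HOOK=(.5234,.1064,.171); MAT=(.4726,-.321,-.157); OR=(.5433,-.1295,-.05); CAP=(.480,.3384,.095); TIN=(.481,.3357,.09)
def loc(F,x,y): c,s=np.cos(F[2]),np.sin(F[2]); return np.array([F[0]+c*x-s*y,F[1]+s*x+c*y])
def inv(F,p): c,s=np.cos(F[2]),np.sin(F[2]); d=np.array(p[:2])-F[:2]; return np.array([c*d[0]+s*d[1],-s*d[0]+c*d[1]])
def st(tag): print(tag,"t",round(readout.current_t(),1),"w",round(readout.current_width(),3),"grip",np.round(readout.current_grip_force(),1),"pos",np.round(readout.current_position(),4),"F",np.round(readout.current_contact_force(),1))
def pick(xy,yaw,z,zup=.25):
    manip.movep([*xy,max(z+.08,.12)],rv(yaw))
    hit=manip.move_straight([*xy,z],speed=.12,max_force=12); st(f"down hit={hit}")
    fingers.gripper_close(); st("closed")
    manip.move_straight([*xy,zup],speed=.2); st("up")
def place(xy,yaw,z,zup=.25,force=6):
    manip.movep([*xy,z+.07],rv(yaw))
    manip.move_straight([*xy,z+.01],speed=.12)
    hit=manip.move_straight([*xy,z-.004],speed=.03,max_force=force); st(f"placed hit={hit}")
    fingers.open_gripper(); st("open")
    manip.move_straight([*xy,zup],speed=.2)
E
python3 - <<'E'
from h import *
pick(TIN[:2],TIN[2],.102,.22)
place(loc(MAT,-.085,0),MAT[2],.041,.2)
im,K,C=wrist([*loc(RACK,0,0),.03],.28,RACK[2]); np.savez("rack2.npz",im=im,K=K,C=C)
a=ortho(im,K,C,RACK,.066,(400,500),.0004);b=ortho(im,K,C,RACK,.012,(400,500),.0005)
save("rack2",np.hstack([a,b])); st("")
E
```

```text
down hit=False t 7.8 w 1.001 grip 0.0 pos [0.4815 0.3359 0.1026] F [ 0.4 -0.9  0.6]
closed t 8.2 w 0.617 grip 62.9 pos [0.4815 0.3359 0.1031] F [-0.8 -1.3  5.5]
up t 8.9 w 0.621 grip 63.1 pos [0.4801 0.3352 0.2184] F [-0.6 -0.  -2. ]
placed hit=True t 12.3 w 0.618 grip 62.8 pos [ 0.389  -0.3081  0.0411] F [0.3 0.1 5.1]
open t 12.7 w 1.001 grip 0.0 pos [ 0.3885 -0.3075  0.0402] F [-0.1  0.3 -0.6]
 t 16.1 w 0.998 grip 0.0 pos [0.4636 0.3341 0.1926] F [ 0.4 -0.  -0.7]
```

View pics/rack2.png

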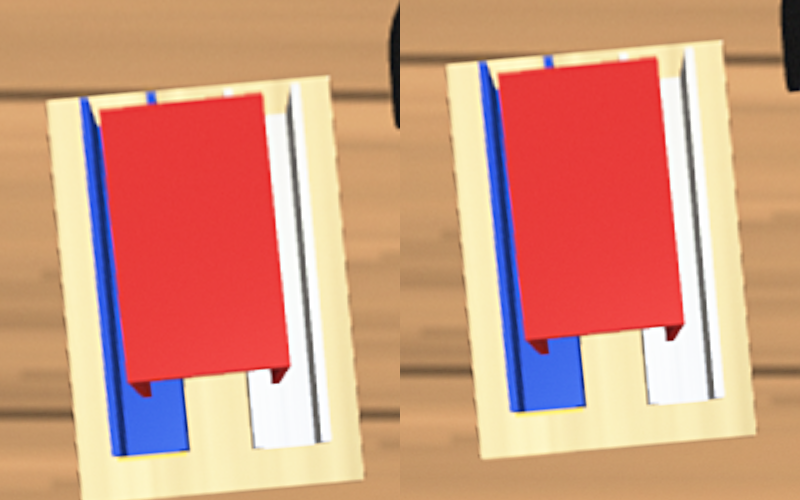

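Cap is centred at (.480,.338) with yaw .095. The rack is confirmed at about (.4757,.336) with yaw .087. Blue sits about +3 mm in rack x. Next comes moving the cap.

```bash
sed -i 's/^RACK=(.4752,.3364,.089)/RACK=(.4755,.3361,.087)/; s/    fingers.gripper_close(); st("closed")/    if hit: z=readout.current_position()[2]+.01; manip.move_straight([*xy,z],speed=.05)\n&/' h.py
python3 - <<'E'
from h import *
pick(CAP[:2],CAP[2],.057,.16)
place(loc(MAT,.008,-.022),MAT[2],.046,.2)
p=loc(RACK,0,.0425)
im,K,C=wrist([*loc(RACK,0,0),.03],.28,RACK[2])
a=ortho(im,K,C,RACK,.038,(400,500),.0005)
s=viewer.snapshot("top")["color"][140:300,120:520]
save("s3",np.vstack([np.hstack([a,ortho(im,K,C,RACK,.012,(400,500),.0005)]),]));save("s3t",cv2.resize(s,(800,320)));st("")
E
```

```text
down hit=False t 17.2 w 0.999 grip 0.0 pos [0.4806 0.3389 0.0581] F [ 0.3  0.2 -0.2]
closed t 17.6 w 0.761 grip 67.9 pos [0.4808 0.3389 0.0585] F [-0.1 -0.3  6.5]
up t 18.2 w 0.761 grip 67.0 pos [0.4792 0.3379 0.1589] F [ 0.8 -0.1 -2.9]
placed hit=True t 21.7 w 0.76 grip 67.8 pos [ 0.4775 -0.3443  0.0465] F [-0.2 -0.3  4.3]
open t 22.0 w 1.002 grip 0.0 pos [ 0.4768 -0.3438  0.0454] F [ 0.  -0.1 -0.1]
 t 25.5 w 0.998 grip 0.0 pos [0.4639 0.334  0.1926] F [-0.   1.4 -0.5]
```

View pics/s3.png

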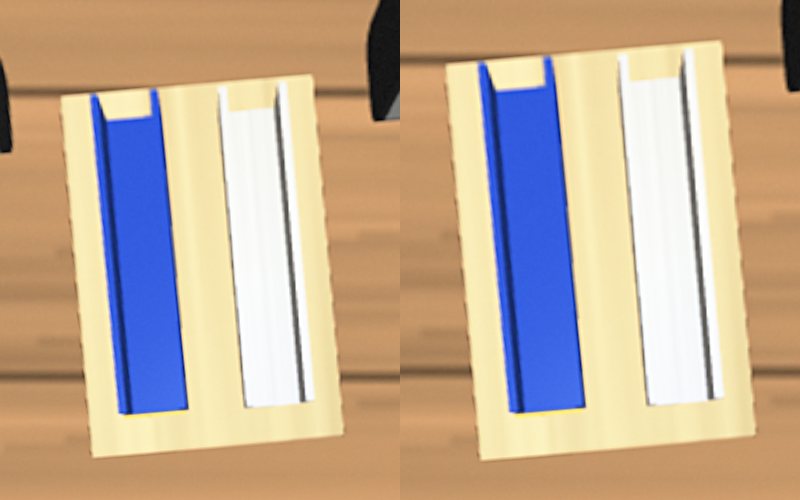

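View pics/s3t.png

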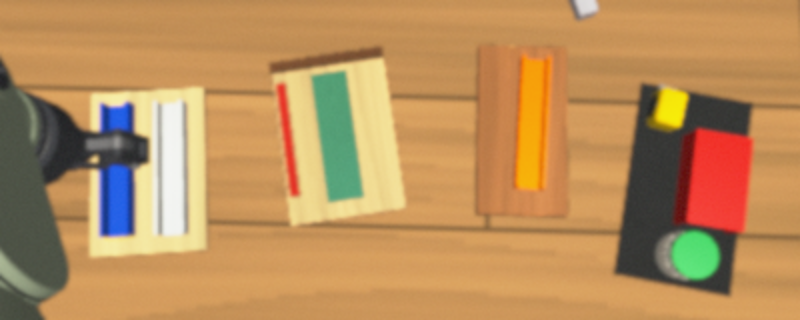

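Mat shows the tin and cap standing, with the tape undisturbed. Blue's rim centre at mid-row is px 139, which is rack y = .030, and the rail is at -.0334, matching the spec. I'll grip blue off-centre so the inner finger clears the rail.

```bash
python3 - <<'E'
from h import *
pick(loc(RACK,.0026,.044),RACK[2],.041,.13)
place(HOOK[:2],HOOK[2],.048,.2)
im,K,C=wrist([*HOOK[:2],.03],.28,HOOK[2])
a=ortho(im,K,C,HOOK,.044,(400,500),.0005)
save("s4",np.hstack([a,ortho(im,K,C,HOOK,.018,(400,500),.0005)]));st("")
E
```

```text
down hit=False t 26.8 w 1.0 grip 0.0 pos [0.4749 0.3804 0.0421] F [ 0.1 -0.5  0.3]
closed t 27.3 w 0.383 grip 62.4 pos [0.4747 0.3805 0.0418] F [ 0.5 -1.4  5.6]
up t 27.9 w 0.385 grip 61.5 pos [0.4735 0.3797 0.1288] F [-0.7 -0.6 -1.9]
placed hit=True t 30.0 w 0.387 grip 62.4 pos [0.5239 0.1065 0.0477] F [-0.1  0.6  4.3]
open t 30.6 w 1.001 grip 0.0 pos [0.5232 0.1064 0.0469] F [ 0.3 -0.   0.3]
 t 31.9 w 0.999 grip 0.0 pos [0.5111 0.1041 0.1918] F [-0.   0.9 -0.2]
```

View pics/s4.png

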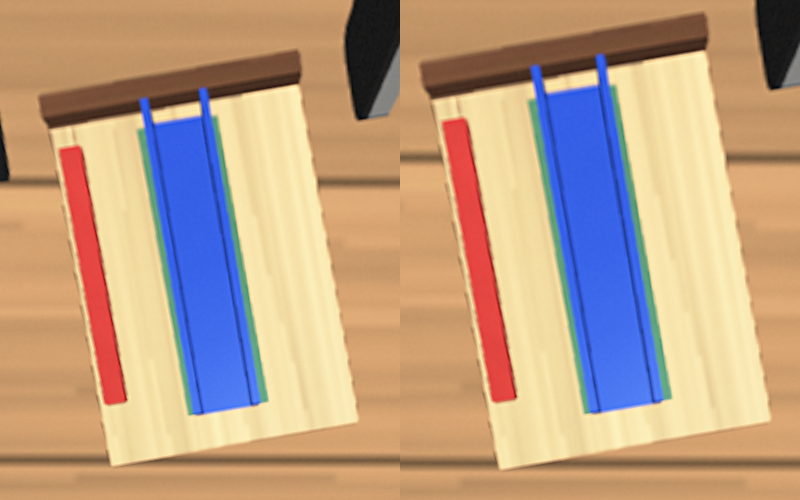

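Blue lies centred on the green strip, with its near end at (630,411) meeting the strip end. Orange is next: release it outboard of the rail, then push it in with closed fingers.

```bash
python3 - <<'E'
from h import *
pick(OR[:2],OR[2],.047,.13)
place(loc(RACK,0,.046),RACK[2],.042,.13)
fingers.gripper_close()
y=RACK[2]-np.pi/2
manip.movep([*loc(RACK,0,.089),.13],rv(y))
print(np.round(readout.current_qpos(),2))
print(manip.move_straight([*loc(RACK,0,.089),.045],speed=.1,max_force=12))
print(manip.move_straight([*loc(RACK,0,.061),.045],speed=.04,max_force=15)); st("pushed")
manip.move_straight([*loc(RACK,0,.075),.045],speed=.1)
manip.move_straight([*loc(RACK,0,.075),.13],speed=.2)
fingers.open_gripper()
im,K,C=wrist([*loc(RACK,0,0),.03],.28,RACK[2])
save("s5",np.hstack([ortho(im,K,C,RACK,z,(400,500),.0005) for z in(.038,.012)]));st("")
E
```

```text
down hit=False t 33.6 w 0.994 grip 0.0 pos [ 0.5439 -0.1293  0.0476] F [-0.1  0.7 -0.3]
closed t 34.2 w 0.382 grip 62.1 pos [ 0.5438 -0.1296  0.0477] F [-0.2 -0.1  4.8]
up t 34.7 w 0.385 grip 61.4 pos [ 0.5424 -0.1293  0.129 ] F [-0.1  0.9 -2. ]
placed hit=True t 37.7 w 0.384 grip 62.2 pos [0.4719 0.3823 0.0417] F [ 0.2 -0.1  4.2]
open t 38.2 w 0.999 grip 0.0 pos [0.4713 0.3817 0.0407] F [0.  0.8 0.3]
[ 0.72  0.5   1.6  -0.    1.03  0.63]
False
False
pushed t 42.9 w 0.001 grip 0.0 pos [0.4701 0.3966 0.0448] F [0.1 0.1 0.1]
 t 46.1 w 1.004 grip 0.0 pos [0.4643 0.3347 0.1924] F [ 0.4 -0.3 -0.2]
```

View pics/s5.png

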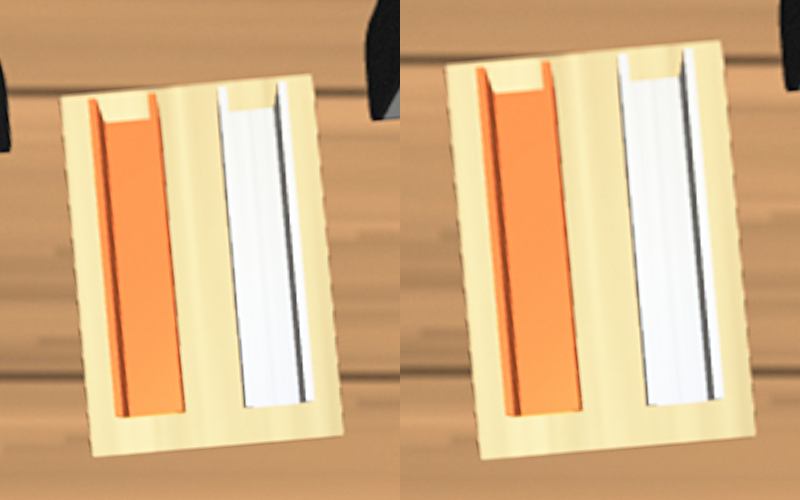

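Orange is seated at rack x≈0, y≈.032 (rim edges at cols 102 and 171 at mid-row). The cap goes back next.

```bash
python3 - <<'E'
from h import *
pick(loc(MAT,.008,-.022),MAT[2],.0455,.16)
place(loc(RACK,0,0),RACK[2],.058,.17)
im,K,C=wrist([*loc(RACK,0,0),.03],.28,RACK[2])
save("s6",np.hstack([ortho(im,K,C,RACK,z,(400,500),.0005) for z in(.066,.012)]))
im,K,C=wrist([*loc(MAT,-.085,0),.03],.28,MAT[2]);t=ortho(im,K,C,loc(MAT,-.085,0),.064,(400,400),.0005)
m=cv2.inRange(cv2.cvtColor(t,cv2.COLOR_RGB2HSV),(50,100,60),(75,255,255)); (u,v),r=cv2.minEnclosingCircle(max(cv2.findContours(m,0,2)[0],key=cv2.contourArea))
print("tin off mm dx,dy",-(v-200)*.5,-(u-200)*.5,r*.5);st("")
E
```

```text
down hit=False t 49.4 w 0.998 grip 0.0 pos [ 0.4776 -0.3442  0.046 ] F [ 0.2 -0.2  0.7]
closed t 49.7 w 0.761 grip 67.8 pos [ 0.4778 -0.3445  0.0468] F [-0.2  0.3  5.8]
up t 50.4 w 0.763 grip 67.0 pos [ 0.4762 -0.3434  0.1587] F [ 0.5 -0.4 -2.2]
placed hit=True t 53.9 w 0.761 grip 68.0 pos [0.476  0.3365 0.0589] F [-0.1  0.4  4.8]
open t 54.2 w 0.999 grip 0.0 pos [0.4753 0.336  0.0576] F [ 0.7  0.3 -0.1]
tin off mm dx,dy 1.1147079467773438 -0.179412841796875 27.099288940429688
 t 57.6 w 1.0 grip 0.0 pos [ 0.377  -0.3056  0.1926] F [ 0.1 -0.2 -0.9]
```

View pics/s6.png

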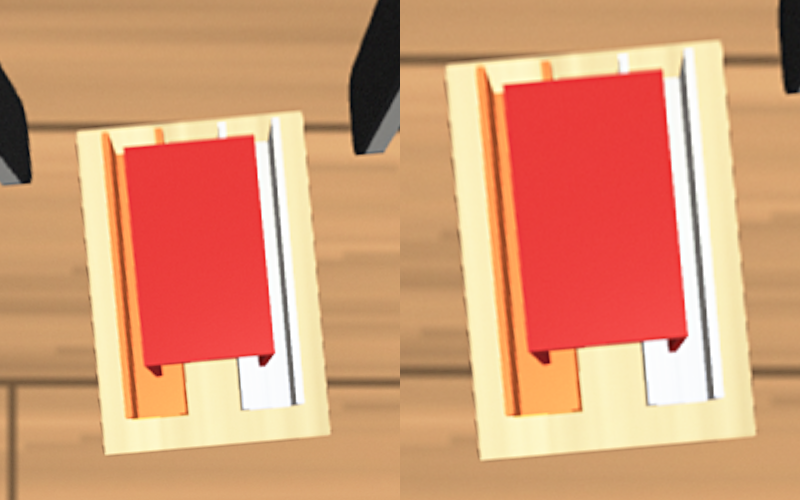

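Cap is seated and centred, with its top corners averaging (199,250) against the target (200,250). The tin goes on last.

```bash
python3 - <<'E'
from h import *
p=loc(MAT,-.085,0)+[.0008,0]
pick(p,MAT[2],.040,.2)
place(loc(RACK,0,0),RACK[2],.103,.22)
im,K,C=wrist([*loc(RACK,0,0),.08],.25,RACK[2]);t=ortho(im,K,C,RACK,.126,(400,500),.0005)
m=cv2.inRange(cv2.cvtColor(t,cv2.COLOR_RGB2HSV),(50,100,60),(75,255,255)); (u,v),r=cv2.minEnclosingCircle(max(cv2.findContours(m,0,2)[0],key=cv2.contourArea))
print("tin off mm",-(v-250)*.5,-(u-200)*.5,r*.5);st("")
tp=cv2.resize(viewer.snapshot("top")["color"][140:300,120:520],(800,320))
save("s7",np.vstack([np.hstack([cv2.resize(t,(224,280)),cv2.resize(im,(448,280)),np.zeros((280,128,3),np.uint8)]),tp]))
E
```

```text
down hit=False t 58.8 w 1.003 grip 0.0 pos [ 0.3901 -0.3083  0.041 ] F [-0.2  0.2 -0.3]
closed t 59.2 w 0.62 grip 62.3 pos [ 0.3899 -0.3082  0.041 ] F [-0.9  0.6  5.8]
up t 60.2 w 0.62 grip 63.0 pos [ 0.3887 -0.3071  0.1987] F [-0.3  0.2 -2. ]
placed hit=True t 63.5 w 0.623 grip 63.0 pos [0.4759 0.3364 0.103 ] F [-0.9  0.2  3.6]
open t 64.0 w 0.997 grip 0.0 pos [0.4751 0.3358 0.1018] F [ 0.4 -0.3 -0.9]
tin off mm -0.23264312744140625 0.345916748046875 26.67652702331543
 t 65.1 w 1.002 grip 0.0 pos [0.4725 0.3354 0.2115] F [-0.3  1.1  0.7]
```

View pics/s7.png

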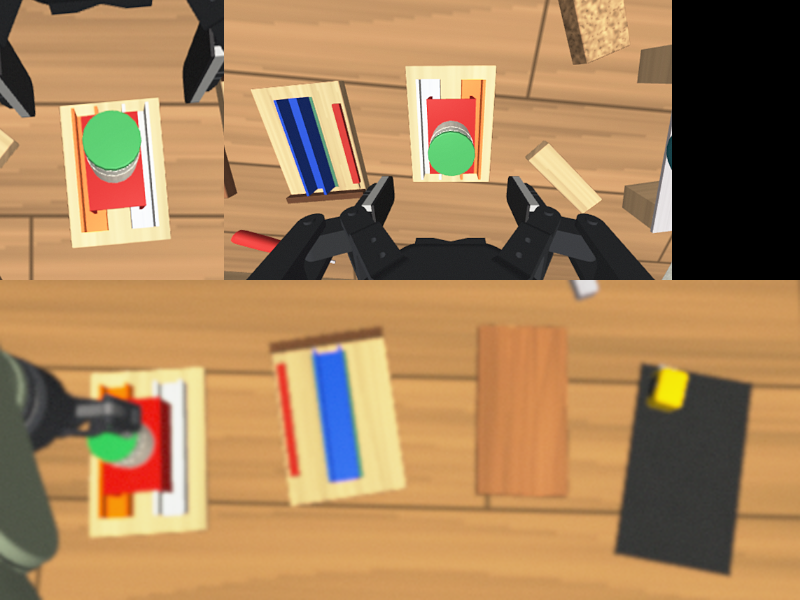

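The tin stands upright, centred on the cap to within 1 mm. Blue is on the hook, the tape at (668,388) hasn't moved, and the arm is clear.

```bash
python3 -c "
from h import *
manip.sleep(.5);print(workorder.hand_in())"
```

```text
the job is handed in; nothing more can be done
None
```

The job is handed in at about 66 s of the 138 s allowed, and the result wasn't reported back: by the last pictures, blue is centred on the green strip, orange is on the yellow strip, the cap is seated with the tin upright in its middle, and the tape hasn't moved.

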